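Start the clamp nut on its stud and run it home

ROBOT

A 6-joint arm with a two-finger parallel gripper is mounted at the origin on the work surface; the furniture and walls round the work are solid. World frame = base frame: x ahead of the robot, y to its left, z up, the work surface at z = 0. Lengths are in m, angles in rad, forces in N, time in s.
With the tool pointing down it reaches from about 0.35 to 0.85 m from the base axis. Payload 8.1 kg.
Tool frame: the origin (TCP) lies at the centre of the arm's flange, where the gripper is bolted on; the fingertips stand 186 mm ahead of it and the grasp point (between the pads) lies 167 mm ahead of it; z points along the fingers, y is the direction in which the jaws open and shut (so a half turn about z gives the same grasp; the last joint's range is limited). The gripper opens to 93 mm and grips with 3 to 60 N. Pads are 15 mm wide; open, the fingers measure 128 mm over their backs; the gripper's body (75 mm by 188 mm) begins 65 mm behind the grasp point.
Start: joints at [1.214, 0.13, 1.488, -0, 1.523, -0.085], TCP at [0.161, 0.578, 0.405] pointing down, gripper open.
Joint ranges: [-2.96, 2.96], [-0.89, 2.26], [0.02, 2.5], [-1.34, 4.48], [0, 2.73], [-2.66, 2.66]. Speed limits (rad/s): [2.39, 2.39, 2.79, 3.14, 3.14, 3.14].

INTERFACE

Orientations are given as a rotation vector (axis times angle).
In Python, from plant import robot, viewer, order gives the robot as it stands.
- The arm moves only by the tool apply_moves, never from a script. Its argument "deltas" is a list of rows, each a list of 3 entries, a list of its own where there are three numbers: the finger opening in mm, from 0 to 93, then the shift along the tool's x, y, z in mm, then the turn about the tool's z in rad. In form: [[grip, [dx, dy, dz], yaw], ...]. A call has 1 to 5 rows; each row shifts and turns the commanded pose from where the row before left it, along the tool's axes as they then stand; what a row does not reach is not made up. A row lasts 1/8 s, in which the tool goes at most 62.5 mm and 10.7 degrees, less where a joint would pass 70% of its speed; a pose out of reach is approached as far as the arm can. A call is refused whole if a number of a shift passes 62.5 or a number of a turn 0.188, either way. A call with a gripper value outside its range is refused whole. The fingers move at their own pace and stop on an object; "grip_force" is the grip in N (left out, the last holds). Time passes only in rows, so rows that do not move let the fingers close. It gives the time, the measured TCP pose, the force and the opening at its end, in the units of the state.
- robot.read_state(): the state, without advancing time (a new reading comes with each control period).
- viewer.read_camera(name): name is "scene" or "top" or "wrist"; returns the picture (420x560x3 uint8, blue, green, red); there is no depth.
- viewer.get_calibration(name): a dict with "fx", "fy", "cx", "cy" (pixels), "R" (3x3) and "t" (3): a world point X has camera coordinates R X + t. Camera axes: x right, y down, z forward; pixel columns grow to the right and rows downward; lengths in m; the calibration is good to about 2 mm. A picture is of the moment at which its call begins: read the wrist's pose just before it. get_calibration takes no time and is no camera call; for the wrist camera it gives the pose at the moment of the call.
- order.close_job(): hands the job in, once; it reports no verdict.
The state is a dict: "t": time; "q": joint angles; "dq": joint speeds; "joint_torque": joint torques, N m; "tool_pos": TCP position; "orientation": TCP orientation; "force": force on the tool from outside, world axes, zero at the start; "wrist_torque": the same for the moment, N m; "opening": finger opening in m.
Only numpy, scipy, OpenCV 4.12 (cv2) and the standard library are available. Lean on these libraries where they do the work, as an engineer would, in place of code of your own. Each camera call takes 0.05 s, during which the arm holds its last target. There are 200 camera calls.

TASK

Fit the loose hex nut to the stud of the round clamp stand: set it over the stud and, where it does not drop straight in, back it off anticlockwise under light pressure until the thread drops in (turned clockwise too soon it jams), then turn it clockwise until it sits fully home on the boss. Never force the thread, leave the things around it alone, and let go of the nut at the end.

Things in the scene. Friction and masses are not known exactly. Their poses are not given: they have to be found in the camera images.
- nut_center (a point): loose plain steel hex nut (about 0.35 kg) standing on the bench: 60 mm across flats, 69 across corners, 40 tall; this point: on its axis, half-way up. z: its axis; flats face +x and every 60 degrees. Bore 42 mm; half-way up it three round radial lugs, 7 mm thick, at +x and every 120 degrees, stand in to 15.5 mm from the axis. Turn it gripped across two flats.
- clamp_stand: fixed steel stand; origin: centre of its underside, z up along the stud axis. Round plate 110 mm diameter, 12 thick; boss 58 diameter to 43 mm height; fixed stud to 99 mm height: core 28.4 diameter, its top 8 mm tapered. The angle of the stud's thread differs at every start and is NOT given by this pose: feel for it. More than 80 N between nut and stand is forcing the thread.
- crest (a point): on the stud axis, 74.5 mm above the bench: height of the flat crest of the coarse three-start right-hand thread (40 mm diameter, lead 30 mm). The crest has 3 notches, 50 degrees wide, every 120 degrees. At each notch's anticlockwise side a stop block 8 degrees wide rises 6 mm above the crest. Lugs on the crest: nut centre 3.5 mm above this point; on the blocks: 9.5 mm above.
- dropped (a point): on the stud axis, 67 mm above the bench: the nut's centre when its lugs have just dropped into the notches, reached by backing off anticlockwise under a push of 3 to 8 N (120 degrees at most; from a block it first falls 6 mm to the crest, then 11 mm here). Backed off farther it rises 1 to 2 mm to a stop. Clockwise on the crest it jams on the blocks.
- seat (a point): on the stud axis, top of the boss, 43 mm above the bench: the underside of the nut when home, its centre then 20 mm higher. From the drop, 45 to 75 degrees clockwise brings the nut down the thread to here; then it sinks no farther and meets a stop about 15 degrees on. Keep the arm off the tall fixed spindle by the stand (x 0.28 to 0.43, y -0.03 to 0.12, taller than the arm): pass it folded back.
- pot_center (a point): bystander: small round grease pot, 63 mm diameter, 54 mm tall; this point is its centre
- spacer: bystander: small plain spacer ring, 34 mm diameter, 12 mm tall; origin centre of underside

How it is judged:
By the outcome, as a careful person would: the job done as asked, in the order asked, and still so for the second after the job is handed in, with the robot touching nothing.
It also fails if it takes over 72 s, if anything falls off the work surface, if the arm or the gripper's body presses on something with over 40 N, if the wrist force passes 120 N, or if a joint passes its speed limit or range.

## Working session

There is one attempt and no reset: what is moved stays moved. The work goes in short steps, Python scripts to look and compute and a tool call to move; the robot and the scene stay as the last step left them, time stands still between calls to the robot, and variables do not carry over. Pictures are saved under pics/ and viewed, about 8 in all and at most 12, crops included, and the job is handed in when it is done.

Besides the shell and the picture viewer there is one more tool, called after "Emit:" as name([rows], argument=value, ...), one row to a line, values as JSON. apply_moves: Moves the arm, as the interface text tells. Its arguments: {"type":"object","properties":{"deltas":{"type":"array"},"grip_force":{"type":"number"}},"required":["deltas"]}

```bash
mkdir -p pics; ls
cat > h.py <<'E'
import numpy as np,cv2,json
from plant import robot,viewer,order
from scipy.spatial.transform import Rotation as Ro
def ray(c,px,z):
    K=np.array([[c['fx'],0,c['cx']],[0,c['fy'],c['cy']],[0,0,1]]);R=np.array(c['R']);t=np.array(c['t'])
    d=R.T@np.linalg.solve(K,[px[0],px[1],1.]);o=-R.T@t
    return o+d*(z-o[2])/d[2]
def proj(c,X):
    p=np.array(c['R'])@np.array(X)+np.array(c['t']);return c['fx']*p[0]/p[2]+c['cx'],c['fy']*p[1]/p[2]+c['cy']
def st():
    s=robot.read_state();print('t',round(s['t'],3),'q',np.round(s['q'],3),'pos',np.round(np.array(s['tool_pos'])*1000,1),'F',np.round(s['force'],1),'open',round(s['opening']*1000,1))
    M=Ro.from_rotvec(s['orientation']).as_matrix();print('toolx',np.round(M[:,0],3),'tooly',np.round(M[:,1],3),'z',np.round(M[:,2],3));return s
E
python3 - <<'E'
from h import *
st()
a=viewer.read_camera('top');b=viewer.read_camera('scene')
cv2.imwrite('pics/top.png',a);cv2.imwrite('pics/scene.png',b)
for n in('top','scene'):
    c=viewer.get_calibration(n);print(n,c)
E
```

```text
pics
t 0.0 q [ 1.214  0.131  1.489 -0.     1.523 -0.085] pos [161.  577.8 403.7] F [0.7 0.  0.6] open 92.8
toolx [-0.963  0.269  0.   ] tooly [ 0.269  0.963 -0.002] z [-0.001 -0.002 -1.   ]
top {'fx': 521.260430584195, 'fy': 521.260430584195, 'cx': 267.732176138573, 'cy': 205.27715711385187, 'R': array([[ 0.02302267, -0.99939245, -0.02616639],
       [-0.98584945, -0.01834803, -0.16662597],
       [ 0.16604464,  0.02963229, -0.98567292]]), 't': array([0.34656563, 0.44989778, 0.82848428])}
scene {'fx': 452.76690039158274, 'fy': 452.76690039158274, 'cx': 279.5485377647335, 'cy': 209.2699570129061, 'R': array([[-0.87998799,  0.47443022, -0.02317539],
       [ 0.26861252,  0.45680495, -0.84804277],
       [-0.39175049, -0.75249266, -0.52942077]]), 't': array([ 0.22649473, -0.22419783,  1.32666153])}
```

View pics/top.png

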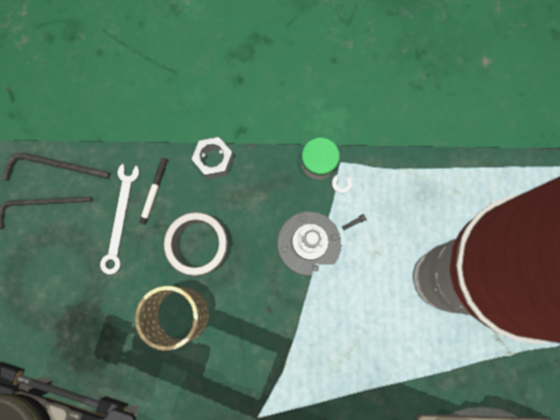

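View pics/scene.png

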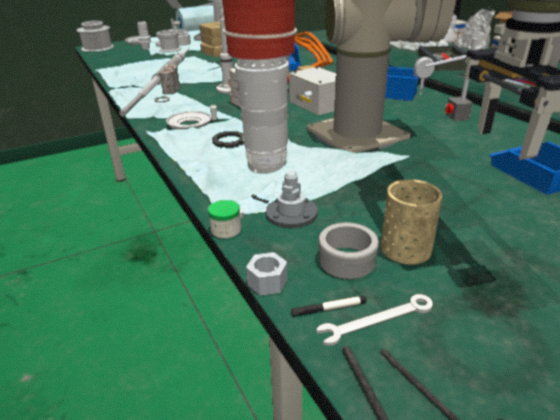

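Top view: nut about (212,156), stand with stud about (312,240), green pot (321,156), spindle at right; scene view: nut (267,273), stand (291,205), pot (225,218). Next I measure them.

Run:
```python
from h import *
a=cv2.imread('pics/top.png');c=viewer.get_calibration('top');cs=viewer.get_calibration('scene')
for n,p,z in [('nut top',(212,155),.04),('stud top',(312,239),.099),('plate',(309,243),.012),('pot',(320,155),.054),('spacer',(342,184),.012),('ring',(196,243),.04),('brass',(170,318),.1),('spindle base',(440,280),0)]:
    X=ray(c,p,z);print(n,np.round(X*1000),'scene px',np.round(proj(cs,X)))
print('origin px',proj(c,[0,0,0]))
g=cv2.cvtColor(a,cv2.COLOR_BGR2HSV)
crop=cv2.resize(a[125:285,180:380],None,fx=4,fy=4,interpolation=cv2.INTER_CUBIC);cv2.imwrite('pics/crop.png',crop[:600])
m=((g[...,1]<40)&(g[...,2]>120)).astype(np.uint8)
cn,_=cv2.findContours(m,cv2.RETR_EXTERNAL,cv2.CHAIN_APPROX_NONE)
for k in cn:
    if cv2.contourArea(k)>150:
        (x,y),r=cv2.minEnclosingCircle(k);
        if x<380:print(round(x),round(y),round(r),cv2.contourArea(k),[list(q[0]) for q in cv2.approxPolyDP(cv2.convexHull(k),3,True)][:8])
```

```text
nut top [528. 453.  40.] scene px [265. 264.]
stud top [382. 285.  99.] scene px [291. 172.]
plate [384. 285.  12.] scene px [291. 209.]
pot [527. 270.  54.] scene px [223. 207.]
spacer [488. 229.  12.] scene px [235. 210.]
ring [377. 474.  40.] scene px [346. 243.]
brass [257. 498. 100.] scene px [412. 202.]
spindle base [327.  62.   0.] scene px [267. 167.]
origin px (np.float64(485.7821194889084), np.float64(488.3409613474686))
56 412 10 181.0 [[np.int32(48), np.int32(406)], [np.int32(63), np.int32(409)], [np.int32(65), np.int32(418)], [np.int32(52), np.int32(419)]]
194 243 32 3105.0 [[np.int32(205), np.int32(213)], [np.int32(222), np.int32(227)], [np.int32(225), np.int32(252)], [np.int32(208), np.int32(272)], [np.int32(182), np.int32(273)], [np.int32(166), np.int32(258)], [np.int32(165), np.int32(233)], [np.int32(181), np.int32(215)]]
149 201 18 243.0 [[np.int32(156), np.int32(184)], [np.int32(148), np.int32(216)], [np.int32(142), np.int32(217)], [np.int32(150), np.int32(186)]]
121 220 57 1251.0 [[np.int32(136), np.int32(165)], [np.int32(138), np.int32(175)], [np.int32(120), np.int32(265)], [np.int32(115), np.int32(273)], [np.int32(106), np.int32(274)], [np.int32(99), np.int32(265)], [np.int32(117), np.int32(170)], [np.int32(122), np.int32(163)]]
211 155 21 1078.5 [[np.int32(219), np.int32(137)], [np.int32(231), np.int32(150)], [np.int32(225), np.int32(170)], [np.int32(204), np.int32(174)], [np.int32(191), np.int32(157)], [np.int32(199), np.int32(140)]]
```

View pics/crop.png

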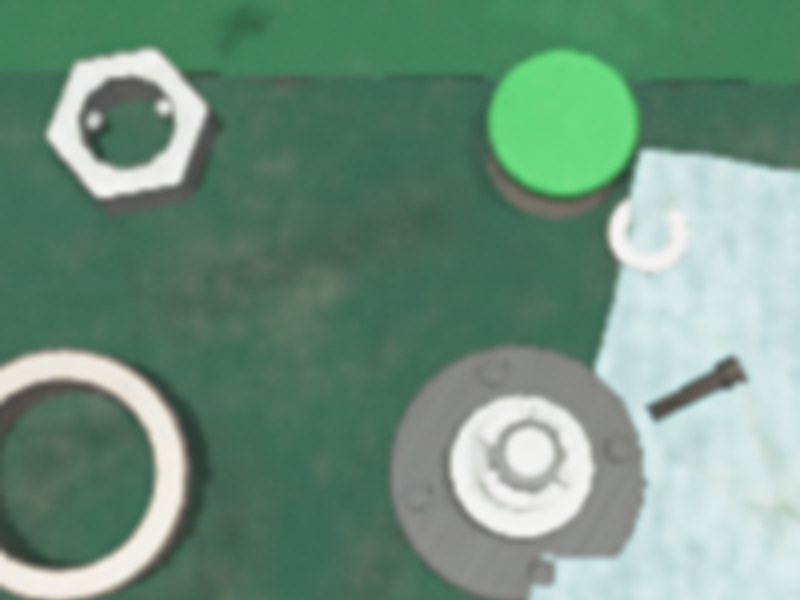

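```bash
cat >> h.py <<'E'
def goal(xyz,az=None):
    "deltas in mm in present tool axes to TCP xyz (mm), and yaw to jaw azimuth az (deg, mod 180)"
    s=robot.read_state();M=Ro.from_rotvec(s['orientation']).as_matrix()
    d=M.T@(np.array(xyz)-np.array(s['tool_pos'])*1000);print('delta tool mm',np.round(d,1),end=' ')
    if az is not None:
        cur=np.degrees(np.arctan2(M[1,1],M[0,1]));y=-((az-cur+90)%180-90);print('cur az',round(cur,1),'yaw rad',round(np.radians(y),3))
E
python3 - <<'E'
from h import *
c=viewer.get_calibration('top')
P=np.array([ray(c,p,.04)[:2]*1000 for p in [(218.5,137),(231.5,151),(225,170.5),(204,174),(191.5,157),(199.5,141)]])
print(P.round(),P.mean(0)); d=P-P.mean(0);print(np.hypot(*d.T).round(1),np.degrees(np.arctan2(d[:,1],d[:,0]))%60)
v=sum(np.exp(6j*np.arctan2(d[:,1],d[:,0])));cor=np.degrees(np.angle(v))/6;f=(cor+30)%60;print('flat az',f)
for k in range(-1,3):
    print(f+60*k);goal([526,453,400],f+60*k)
E
```

```text
[[560. 443.]
 [536. 420.]
 [501. 430.]
 [495. 465.]
 [524. 488.]
 [553. 476.]] [528.21051968 453.72124901]
[33.7 34.6 35.8 35.4 34.6 32.9] [41.90613683 42.73638782 41.73913359 40.73504978 36.69192129 41.90002494]
flat az 10.972809902255513
-49.02719009774449
delta tool mm [-385.1  -22.2    3.8] cur az 74.4 yaw rad -0.987
10.972809902255513
delta tool mm [-385.1  -22.2    3.8] cur az 74.4 yaw rad 1.107
70.9728099022555
delta tool mm [-385.1  -22.2    3.8] cur az 74.4 yaw rad 0.06
130.9728099022555
delta tool mm [-385.1  -22.2    3.8] cur az 74.4 yaw rad -0.987
```

Emit:
apply_moves([
  [93, [-55, -3, 0], 0],
  [93, [-55, -3, 0], 0],
  [93, [-55, -3, 0], 0],
  [93, [-55, -3, 0], 0],
  [93, [-55, -3, 0], 0],
], grip_force=25)

```text
t: 0.72
tool_pos: [0.4234, 0.4889, 0.4042]
orientation: [-0.425, -3.112, 0.001]
force: [-0.7, 0.3, 0.0]
opening: 0.0931
```

Emit:
apply_moves([
  [93, [-55, -3, 0], 0],
  [93, [-55, -3, 0], 0],
  [93, [0, 0, 0], 0.185],
  [93, [0, 0, 0], 0.185],
  [93, [0, 0, 0], 0.185],
])

```text
t: 1.35
tool_pos: [0.5265, 0.4541, 0.4038]
orientation: [-1.271, -2.872, 0.002]
force: [-0.0, 0.3, -0.1]
opening: 0.0928
```

Emit:
apply_moves([
  [93, [0, 0, 0], 0.185],
  [93, [0, 0, 0], 0.185],
  [93, [0, 0, 0], 0.182],
  [93, [0, 0, 0], 0],
  [93, [0, 0, 0], 0],
])

```text
t: 1.98
tool_pos: [0.5262, 0.4544, 0.4043]
orientation: [-1.993, -2.428, 0.001]
force: [0.1, -0.3, -0.5]
opening: 0.0929
```

Run:
```python
from h import *
st();c=viewer.get_calibration('wrist');a=viewer.read_camera('wrist');cv2.imwrite('pics/w1.png',a)
np.save('w1.npy',c,allow_pickle=True);print(c);print('nut px',proj(c,[.528,.4535,.04]),'stud',proj(c,[.382,.285,.099]))
```

```text
t 1.975 q [ 0.639  0.39   1.185 -0.     1.568  0.442] pos [526.2 454.4 404.3] F [ 0.1 -0.3 -0.5] open 92.9
toolx [-0.195  0.981 -0.   ] tooly [ 0.981  0.195 -0.001] z [-0.001 -0.    -1.   ]
{'fx': 338.5538271859765, 'fy': 338.5538271859765, 'cx': 280.0204445534539, 'cy': 211.0568786868563, 'R': array([[ 9.81000460e-01,  1.94003510e-01, -8.57146443e-04],
       [ 1.85538457e-01, -9.36886671e-01,  2.96342447e-01],
       [ 5.66884259e-02, -2.90871111e-01, -9.55081368e-01]]), 't': array([-0.60425148,  0.29219436,  0.49225352])}
nut px (np.float64(281.61965854759654), np.float64(189.06907025425335)) stud (np.float64(104.6311016915418), np.float64(337.233536281616))
```

View pics/w1.png

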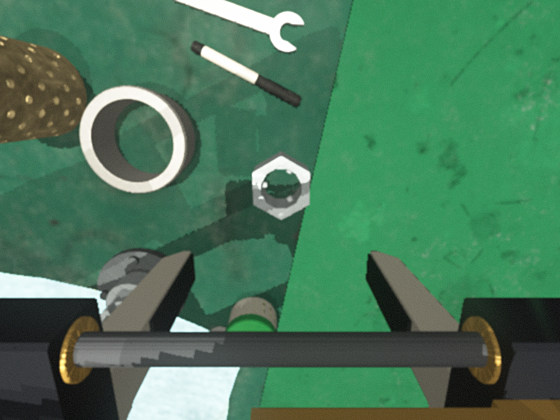

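Wrist view: nut at about (281,186), its left/right flats square to the jaws; lugs visible in the bore. Refining from it.

Run:
```python
from h import *
c=np.load('w1.npy',allow_pickle=True).item();a=cv2.imread('pics/w1.png')
g=cv2.cvtColor(a,cv2.COLOR_BGR2HSV);m=((g[...,1]<45)&(g[...,2]>110)).astype(np.uint8)
m[:140]=0;m[230:]=0;m[:,:240]=0;m[:,330:]=0
k=max(cv2.findContours(m,cv2.RETR_EXTERNAL,cv2.CHAIN_APPROX_NONE)[0],key=cv2.contourArea);h=cv2.convexHull(k)
ap=cv2.approxPolyDP(h,3,True)[:,0];print(ap.tolist(),cv2.contourArea(h))
P=np.array([ray(c,p,.04)[:2]*1000 for p in ap]);print(P.round(1))
d=P-P.mean(0);print(P.mean(0),np.hypot(*d.T).round(1),(np.degrees(np.arctan2(d[:,1],d[:,0]))%60).round(1))
cv2.imwrite('pics/w1c.png',cv2.resize(a[145:230,240:325],None,fx=6,fy=6,interpolation=cv2.INTER_CUBIC))
```

```text
[[282, 155], [307, 169], [310, 180], [308, 204], [279, 219], [254, 205], [252, 172], [259, 164]] 2889.5
[[521.5 488.2]
 [549.3 479.2]
 [554.8 468.6]
 [558.4 443.1]
 [531.7 420.8]
 [502.8 430.9]
 [494.7 465.2]
 [500.3 474.7]]
[526.69714665 458.82388478] [29.8 30.4 29.8 35.4 38.4 36.7 32.6 30.8] [40.1 42.  19.2 33.6 37.4 49.4 48.7 29. ]
```

View pics/w1c.png

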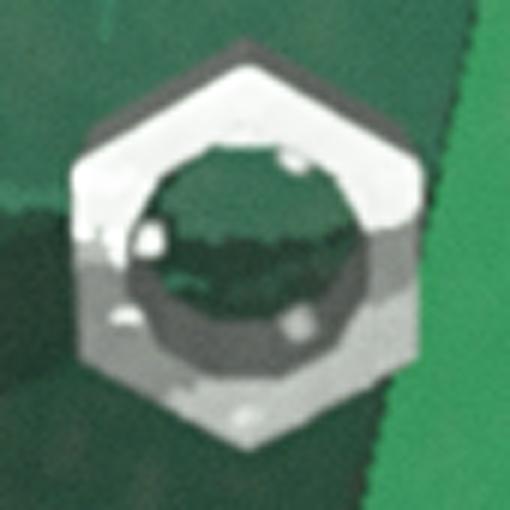

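Crop: top-face corners at about (245,65),(420,165),(420,355),(245,450),(78,355),(75,165); lugs left, upper-right and lower-right, so one lug is at the −jaw direction (azimuth ~191°).

Run:
```python
from h import *
c=np.load('w1.npy',allow_pickle=True).item()
ap=np.array([(245,65),(420,165),(420,355),(245,450),(78,355),(75,165)])/6+[239.6,144.6]
P=np.array([ray(c,p,.04)[:2]*1000 for p in ap]);d=P-P.mean(0)
print(P.mean(0),np.hypot(*d.T).round(1),(np.degrees(np.arctan2(d[:,1],d[:,0]))%60).round(1))
goal([*P.mean(0),192],11)
goal([527.5,453.5,192],11)
```

```text
[526.98831962 454.18778059] [34.  34.  34.7 34.4 34.1 33.9] [41.8 41.1 42.3 40.6 40.6 41.2]
delta tool mm [ -0.3   0.8 212.4] cur az 11.2 yaw rad 0.003
delta tool mm [ -1.    1.2 212.4] cur az 11.2 yaw rad 0.003
```

Emit:
apply_moves([
  [93, [-0.3, 0.8, 55], 0],
  [93, [0, 0, 55], 0],
  [93, [0, 0, 50], 0],
  [93, [0, 0, 32], 0],
  [93, [0, 0, 20], 0],
])

```text
t: 2.65
tool_pos: [0.5265, 0.4538, 0.1903]
orientation: [-1.996, -2.425, 0.004]
force: [-0.1, 1.0, 0.8]
opening: 0.0928
```

Emit:
apply_moves([
  [93, [0, 0, 0], 0],
  [55, [0, 0, 0], 0],
  [55, [0, 0, 0], 0],
  [55, [0, 0, 0], 0],
  [55, [0, 0, 0], 0],
])

```text
t: 3.28
tool_pos: [0.5272, 0.4544, 0.1936]
orientation: [1.998, 2.424, 0.001]
force: [-0.4, 0.5, 6.8]
opening: 0.06
```

Emit:
apply_moves([
  [55, [0, 0, -25], 0],
  [55, [0, 0, -45], 0],
  [55, [0, 0, -45], 0],
  [55, [0, 0, -45], 0],
  [55, [0, 0, 0], 0],
], grip_force=40)

```text
t: 3.9
tool_pos: [0.5281, 0.455, 0.3578]
orientation: [1.997, 2.423, 0.013]
force: [0.3, 0.6, -4.5]
opening: 0.0598
```

Run:
```python
from h import *
st()
for n in('top','scene'):
    c=viewer.get_calibration(n);a=viewer.read_camera(n);cv2.imwrite(f'pics/{n}2.png',a)
    x,y=(312,240) if n=='top' else (291,200)
    g=cv2.cvtColor(a,cv2.COLOR_BGR2GRAY)
    cv2.imwrite(f'pics/{n}2c.png',cv2.resize(a[y-40:y+40,x-45:x+45],None,fx=6,fy=6,interpolation=cv2.INTER_CUBIC))
a=np.hstack([cv2.imread('pics/top2c.png'),cv2.imread('pics/scene2c.png')]);cv2.imwrite('pics/both.png',cv2.resize(a,(800,356)))
```

```text
t 3.9 q [ 0.638  0.41   1.244 -0.     1.479  0.446] pos [528.1 455.  357.8] F [ 0.3  0.6 -4.5] open 59.8
toolx [-0.191  0.982  0.004] tooly [0.982 0.191 0.007] z [ 0.007  0.005 -1.   ]
```

View pics/both.png

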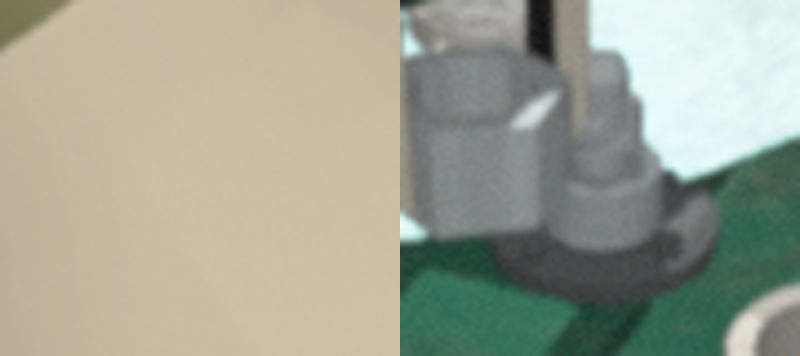

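The top view is blocked by the arm now; the scene view shows nut held, beside the stand (stud top about px (291,172)). I'll take a closer wrist look on the way, turning the tool so the stand shows to the upper left.

Emit:
apply_moves([
  [55, [0, 0, 0], -0.187],
  [55, [0, 0, 0], -0.187],
  [55, [0, 0, 0], -0.187],
  [55, [0, 0, 0], -0.187],
  [55, [0, 0, 0], -0.187],
])

```text
t: 4.62
tool_pos: [0.5263, 0.4537, 0.3481]
orientation: [-0.681, -3.063, 0.008]
force: [0.2, 0.6, -4.8]
opening: 0.0598
```

Emit:
apply_moves([
  [55, [0, 0, 0], -0.187],
  [55, [0, 0, 0], -0.187],
  [55, [23, -35, 0], 0],
  [55, [23, -35, 0], 0],
  [55, [23, -35, 0], 0],
])

```text
t: 5.25
tool_pos: [0.4493, 0.3528, 0.3485]
orientation: [-0.109, -3.135, 0.006]
force: [1.2, -0.5, -4.3]
opening: 0.0596
```

Emit:
apply_moves([
  [55, [0, 0, 0], 0],
  [55, [0, 0, 0], 0],
  [55, [0, 0, 0], 0],
])

```text
t: 5.62
tool_pos: [0.4514, 0.3549, 0.3521]
orientation: [-0.109, -3.139, 0.0]
force: [-0.2, -0.4, -3.5]
opening: 0.0597
```

Run:
```python
from h import *
st();c=viewer.get_calibration('wrist');a=viewer.read_camera('wrist');cv2.imwrite('pics/w2.png',a)
np.save('w2.npy',c,allow_pickle=True)
ct=viewer.get_calibration('top')
for p,z in [((312.1,237.9),.099),((309.6,240.6),.043)]: print('top est',ray(ct,p,z)*1000)
for z in (.099,.043,.012):print(proj(c,[.382,.285,z]))
```

```text
t 5.625 q [ 0.577  0.091  1.627  0.     1.424 -0.924] pos [451.4 354.9 352.1] F [-0.2 -0.4 -3.5] open 59.7
toolx [-0.998  0.069  0.   ] tooly [ 0.069  0.998 -0.   ] z [-0. -0. -1.]
top est [383.34933432 284.62617711  99.        ]
top est [384.76655425 285.52133079  43.        ]
(np.float64(170.97000664533078), np.float64(134.2942771272136))
(np.float64(191.86455506506928), np.float64(129.01349868756373))
(np.float64(200.3288722875099), np.float64(126.87427160322068))
```

View pics/w2.png

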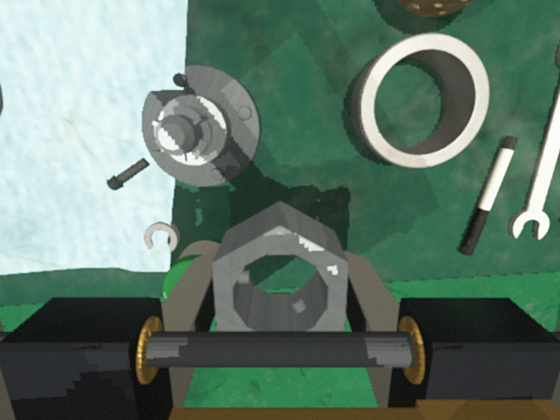

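Wrist view: nut held square at about (280,270); stand at (190,130), stud top about (173,134). A crop for the exact centre and the thread blocks.

Run:
```python
from h import *
a=cv2.imread('pics/w2.png');cv2.imwrite('pics/w2c.png',cv2.resize(a[85:175,140:245],None,fx=6.667,fy=6.667,interpolation=cv2.INTER_CUBIC))
```

```text
(no output)
```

View pics/w2c.png

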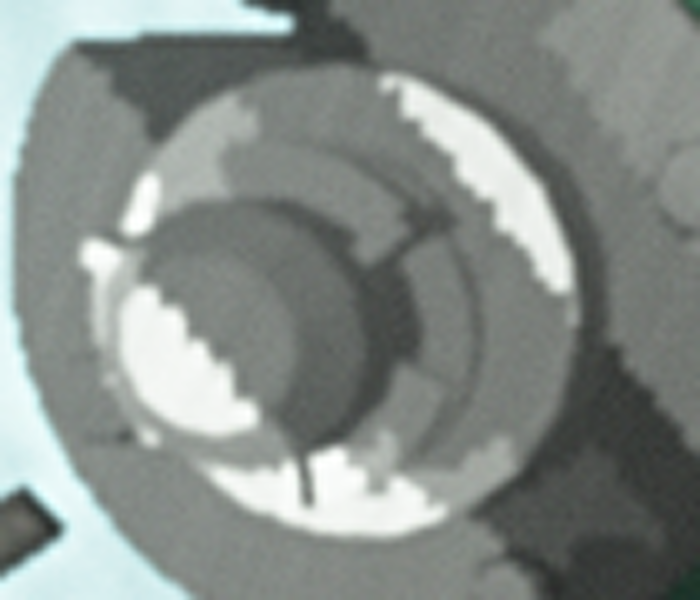

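Crop: boss circle centre about (349,301), stud top circle about (208,344), a block/notch edge near (430,215).

Run:
```python
from h import *
c=np.load('w2.npy',allow_pickle=True).item()
for p,z in [((208,344),.099),((349,301),.043)]:
    q=np.array(p)/6.667+[139.6,84.6];print(ray(c,q,z)*1000)
for p in [(370,260),(445,215),(310,500),(85,250),(150,440),(400,370),(440,390)]:
    q=np.array(p)/6.667+[139.6,84.6]
    r=[]
    for z in (.0745,.0805):
        d=ray(c,q,z)*1000-[383.3,285,0];r+= [round(float(np.hypot(*d[:2])),1),round(float(np.degrees(np.arctan2(d[1],d[0]))%360))]
    print(p,r)
s=st();goal([383.4,285,300],11.2)
```

```text
[383.22960082 284.67876712  99.        ]
[382.59252743 284.98138281  43.        ]
(370, 260) [12.8, 120, 14.2, 117]
(445, 215) [22.6, 118, 23.7, 116]
(310, 500) [19.4, 1, 18.7, 7]
(85, 250) [22.2, 244, 20.3, 241]
(150, 440) [20.1, 305, 18.0, 307]
(400, 370) [13.9, 66, 15.1, 70]
(440, 390) [18.8, 64, 19.8, 67]
t 5.675 q [ 0.577  0.091  1.627  0.     1.424 -0.924] pos [451.4 354.9 352.3] F [-0.5  0.7 -4.7] open 59.9
toolx [-0.998  0.069  0.   ] tooly [ 0.069  0.998 -0.   ] z [-0. -0. -1.]
delta tool mm [ 63.  -74.5  52.3] cur az 86.0 yaw rad 1.306
```

Emit:
apply_moves([
  [55, [16, -19, 0], 0],
  [55, [16, -19, 0], 0],
  [55, [16, -19, 0], 0],
  [55, [15, -17.5, 0], 0],
  [55, [0, 0, 10], 0],
])

```text
t: 6.3
tool_pos: [0.383, 0.2844, 0.3435]
orientation: [0.11, 3.138, 0.002]
force: [0.4, 0.1, -4.2]
opening: 0.06
```

Emit:
apply_moves([
  [55, [0, 0, 10], 0],
  [55, [0, 0, 10], 0],
  [55, [0, 0, 10], 0],
  [55, [0, 0, 10], 0],
  [55, [0, 0, 0], 0],
])

```text
t: 6.92
tool_pos: [0.3826, 0.2842, 0.3014]
orientation: [-0.109, -3.138, 0.002]
force: [0.6, 0.2, -5.1]
opening: 0.0596
```

Emit:
apply_moves([
  [55, [0, 0, 0], 0],
  [55, [0, 0, 0], 0],
])

```text
t: 7.18
tool_pos: [0.3832, 0.2845, 0.3034]
orientation: [0.11, 3.139, 0.001]
force: [-0.1, -0.1, -4.3]
opening: 0.0601
```

Run:
```python
from h import *
st();goal([383.3,284.9,290],86)
c=viewer.get_calibration('wrist');cv2.imwrite('pics/w3.png',viewer.read_camera('wrist'));np.save('w3.npy',c,allow_pickle=True)
cv2.imwrite('pics/s3.png',cv2.resize(viewer.read_camera('scene')[110:240,200:380],None,fx=4,fy=4))
a=cv2.imread('pics/w3.png');b=cv2.imread('pics/s3.png');cv2.imwrite('pics/b3.png',np.hstack([cv2.resize(a[130:410,140:420],(400,400)),cv2.resize(b,(400,400))]))
```

```text
t 7.175 q [ 0.531 -0.134  1.941 -0.     1.334 -0.97 ] pos [383.2 284.5 303.4] F [-0.1 -0.1 -4.3] open 60.1
toolx [-0.998  0.07  -0.001] tooly [0.07  0.998 0.001] z [ 0.001  0.001 -1.   ]
delta tool mm [-0.1  0.4 13.4] cur az 86.0 yaw rad -0.0
```

View pics/b3.png

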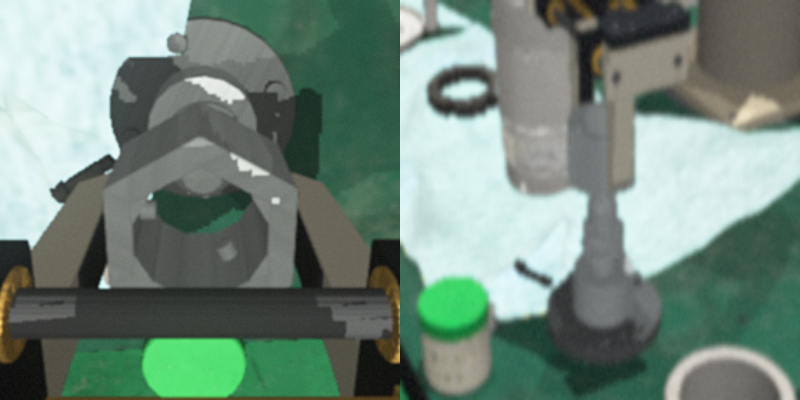

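Left half: nut in the jaws right over the stud; right half: nut above the stud top. Lowering gently.

Emit:
apply_moves([
  [55, [-0.1, 0.4, 6], 0],
  [55, [0, 0, 6], 0],
  [55, [0, 0, 5], 0],
  [55, [0, 0, 0], 0],
  [55, [0, 0, 0], 0],
])

```text
t: 7.9
tool_pos: [0.3831, 0.2848, 0.2858]
orientation: [-0.11, -3.14, 0.0]
force: [-0.0, -0.3, -3.9]
opening: 0.0598
```

Emit:
apply_moves([
  [55, [0, 0, 4], 0],
  [55, [0, 0, 4], 0],
  [55, [0, 0, 4], 0],
  [55, [0, 0, 0], 0],
  [55, [0, 0, 0], 0],
])

```text
t: 8.52
tool_pos: [0.3831, 0.2848, 0.2738]
orientation: [-0.11, -3.14, 0.0]
force: [-0.2, 0.8, -4.1]
opening: 0.0597
```

Emit:
apply_moves([
  [55, [0, 0, 4], 0],
  [55, [0, 0, 4], 0],
  [55, [0, 0, 0], 0],
  [55, [0, 0, 0], 0],
])

```text
t: 9.02
tool_pos: [0.3831, 0.2848, 0.2657]
orientation: [-0.11, -3.14, 0.0]
force: [1.2, 0.1, -4.5]
opening: 0.0593
```

Emit:
apply_moves([
  [55, [0, 0, 4], 0],
  [55, [0, 0, 4], 0],
  [55, [0, 0, 0], 0],
  [55, [0, 0, 0], 0],
])

```text
t: 9.52
tool_pos: [0.383, 0.2848, 0.2577]
orientation: [-0.11, -3.14, -0.0]
force: [1.0, 1.4, -4.5]
opening: 0.0598
```

Small side force only (~1.5 N), no contact on the blocks yet. Continuing to the crest.

Emit:
apply_moves([
  [55, [0, 0, 2], 0],
  [55, [0, 0, 2], 0],
  [55, [0, 0, 0], 0],
  [55, [0, 0, 0], 0],
])

```text
t: 10.02
tool_pos: [0.3831, 0.2848, 0.2537]
orientation: [-0.11, -3.14, -0.0]
force: [1.2, 0.8, -5.4]
opening: 0.0596
```

Emit:
apply_moves([
  [55, [0, 0, 1.5], 0],
  [55, [0, 0, 0], 0],
  [55, [0, 0, 0], 0],
])

```text
t: 10.4
tool_pos: [0.3831, 0.2848, 0.2522]
orientation: [0.11, 3.14, 0.0]
force: [1.2, 0.9, -4.3]
opening: 0.0601
```

Emit:
apply_moves([
  [55, [0, 0, 1], 0],
  [55, [0, 0, 0], 0],
  [55, [0, 0, 0], 0],
])

```text
t: 10.78
tool_pos: [0.3831, 0.2848, 0.2514]
orientation: [0.11, 3.14, 0.0]
force: [0.8, 0.5, -1.8]
opening: 0.0601
```

Emit:
apply_moves([
  [55, [0, 0, 0.7], 0],
  [55, [0, 0, 0], 0],
  [55, [0, 0, 0], 0],
])

```text
t: 11.15
tool_pos: [0.3832, 0.2848, 0.2512]
orientation: [0.11, 3.139, 0.0]
force: [-3.0, -2.1, 5.4]
opening: 0.0596
```

Lugs on the crest (push ≈ 9 N). Easing slightly and backing off anticlockwise.

Emit:
apply_moves([
  [55, [0, 0, -0.25], 0],
  [55, [0, 0, 0], -0.08],
  [55, [0, 0, 0], -0.08],
  [55, [0, 0, 0], -0.08],
  [55, [0, 0, 0], 0],
])

```text
t: 11.78
tool_pos: [0.3834, 0.285, 0.2513]
orientation: [-0.266, 3.129, 0.001]
force: [0.6, 0.5, 3.1]
opening: 0.0597
```

Emit:
apply_moves([
  [55, [0, 0, 0], -0.08],
  [55, [0, 0, 0], -0.08],
  [55, [0, 0, 0], -0.08],
  [55, [0, 0, 0], 0],
])

```text
t: 12.28
tool_pos: [0.3834, 0.285, 0.2513]
orientation: [-0.637, 3.075, 0.001]
force: [0.3, 0.6, 3.0]
opening: 0.0594
```

Emit:
apply_moves([
  [55, [0, 0, 0], -0.08],
  [55, [0, 0, 0], -0.08],
  [55, [0, 0, 0], -0.08],
  [55, [0, 0, 0], 0],
])

```text
t: 12.78
tool_pos: [0.3834, 0.285, 0.2512]
orientation: [-0.999, 2.977, 0.0]
force: [1.0, 0.8, 2.5]
opening: 0.0598
```

Emit:
apply_moves([
  [55, [0, 0, 0], -0.06],
  [55, [0, 0, 0], -0.06],
  [55, [0, 0, 0], -0.06],
  [55, [0, 0, 0], 0],
])

```text
t: 13.28
tool_pos: [0.383, 0.2849, 0.2504]
orientation: [-1.262, 2.877, 0.001]
force: [2.8, 3.0, -4.3]
opening: 0.0598
```

Force fell to free weight: the lugs have cleared the crest edge. A little further anticlockwise, then lower.

Emit:
apply_moves([
  [55, [0, 0, 0.5], -0.05],
  [55, [0, 0, 0.5], -0.05],
  [55, [0, 0, 0.5], -0.05],
  [55, [0, 0, 0], 0],
  [55, [0, 0, 0], 0],
])

```text
t: 13.9
tool_pos: [0.3831, 0.285, 0.2491]
orientation: [-1.473, 2.774, 0.001]
force: [3.8, 3.2, -3.3]
opening: 0.0596
```

```bash
python3 -c "
from h import *
s=st();print(s['wrist_torque'])"
```

```text
t 13.9 q [ 0.532 -0.068  1.985  0.     1.224 -2.015] pos [383.1 285.  249.1] F [ 3.8  3.2 -3.3] open 59.6
toolx [-0.56  -0.828 -0.001] tooly [-0.828  0.56   0.   ] z [ 0.     0.001 -1.   ]
[ 0.90106341 -0.46574414  0.02580016]
```

Emit:
apply_moves([
  [55, [-0.25, 0, 1], 0],
  [55, [0, 0, 1], 0],
  [55, [0, 0, 1], 0],
  [55, [0, 0, 0], 0],
])

```text
t: 14.4
tool_pos: [0.3831, 0.2851, 0.2461]
orientation: [1.478, -2.772, -0.0]
force: [2.4, 4.8, -4.6]
opening: 0.0594
```

Emit:
apply_moves([
  [55, [0, 0, 1], 0],
  [55, [0, 0, 1], 0],
  [55, [0, 0, 1], 0],
  [55, [0, 0, 0], 0],
])

```text
t: 14.9
tool_pos: [0.3832, 0.285, 0.2432]
orientation: [-1.479, 2.772, 0.0]
force: [2.3, 5.1, -2.7]
opening: 0.0599
```

Emit:
apply_moves([
  [55, [-0.2, 0, 1], 0],
  [55, [0, 0, 1], 0],
  [55, [0, 0, 0], 0],
  [55, [0, 0, 0], 0],
])

```text
t: 15.4
tool_pos: [0.3833, 0.2851, 0.2412]
orientation: [1.479, -2.772, 0.0]
force: [0.2, 3.8, -1.9]
opening: 0.0594
```

Emit:
apply_moves([
  [55, [0, 0, 0.7], 0],
  [55, [0, 0, 0], 0],
  [55, [0, 0, 0], 0],
])

```text
t: 15.78
tool_pos: [0.3833, 0.2852, 0.241]
orientation: [1.479, -2.772, 0.0]
force: [-2.0, 1.7, 6.0]
opening: 0.0595
```

Dropped: z fell 10 mm from the crest and landed on the thread floor. Now clockwise with matching descent (30 mm/turn).

Emit:
apply_moves([
  [55, [0, 0, -0.2], 0],
  [55, [0, 0, 0.38], 0.08],
  [55, [0, 0, 0.38], 0.08],
  [55, [0, 0, 0.38], 0.08],
  [55, [0, 0, 0], 0],
])

```text
t: 16.4
tool_pos: [0.3834, 0.2852, 0.2398]
orientation: [-1.137, 2.928, 0.0]
force: [-0.9, 2.6, 3.7]
opening: 0.0596
```

Emit:
apply_moves([
  [55, [0, 0, 0.38], 0.08],
  [55, [0, 0, 0.38], 0.08],
  [55, [0, 0, 0.38], 0.08],
  [55, [0, 0, 0], 0],
])

```text
t: 16.9
tool_pos: [0.3834, 0.2851, 0.2387]
orientation: [-0.78, 3.043, -0.0]
force: [-0.8, 1.3, 4.1]
opening: 0.0599
```

Tracking the thread with ~8 N. Continuing.

Emit:
apply_moves([
  [55, [0, 0, 0.37], 0.08],
  [55, [0, 0, 0.37], 0.08],
  [55, [0, 0, 0.37], 0.08],
  [55, [0, 0, 0], 0],
])

```text
t: 17.4
tool_pos: [0.3834, 0.2851, 0.2375]
orientation: [-0.411, 3.114, -0.0]
force: [-0.9, 1.0, 3.4]
opening: 0.0594
```

Emit:
apply_moves([
  [55, [0, 0, 0.38], 0.08],
  [55, [0, 0, 0.38], 0.08],
  [55, [0, 0, 0.3], 0.06],
  [55, [0, 0, 0], 0],
])

```text
t: 17.9
tool_pos: [0.3835, 0.285, 0.2365]
orientation: [-0.067, 3.141, -0.001]
force: [-1.1, 0.4, 4.6]
opening: 0.0597
```

```bash
python3 -c "
from h import *
s=st();print(s['wrist_torque'])"
```

```text
t 17.9 q [ 0.532 -0.049  1.992 -0.     1.198 -1.081] pos [383.5 285.  236.5] F [-1.1  0.4  4.6] open 59.7
toolx [-0.999 -0.043 -0.   ] tooly [-0.043  0.999 -0.   ] z [ 0. -0. -1.]
[ 0.13767508  0.23268738 -0.07828799]
```

Emit:
apply_moves([
  [55, [0, 0, 0.28], 0.06],
  [55, [0, 0, 0.2], 0.05],
  [55, [0, 0, 0], 0],
  [55, [0, 0, 0], 0],
])

```text
t: 18.4
tool_pos: [0.3837, 0.2851, 0.2365]
orientation: [0.104, 3.139, 0.0]
force: [-1.3, -0.4, 8.5]
opening: 0.0597
```

```bash
python3 -c "
from h import *
s=st();print(s['wrist_torque'])"
```

```text
t 18.4 q [ 0.532 -0.048  1.992 -0.     1.197 -0.972] pos [383.7 285.1 236.5] F [-1.3 -0.4  8.5] open 59.7
toolx [-0.998  0.066 -0.001] tooly [0.066 0.998 0.   ] z [ 0.001  0.    -1.   ]
[ 0.04410791  0.33319465 -0.17056578]
```

It no longer sinks: seated. Confirming with a small further turn, easing the push.

Emit:
apply_moves([
  [55, [0, 0, 0], 0.05],
  [55, [0, 0, 0], 0.05],
  [55, [0, 0, 0], 0],
  [55, [0, 0, 0], 0],
])

```text
t: 18.9
tool_pos: [0.3838, 0.2851, 0.2365]
orientation: [0.261, 3.13, 0.0]
force: [-0.3, 0.8, 7.7]
opening: 0.0599
```

```bash
python3 -c "
from h import *
s=st();print(s['wrist_torque'])"
```

```text
t 18.9 q [ 5.320e-01 -4.800e-02  1.992e+00 -1.000e-03  1.197e+00 -8.720e-01] pos [383.8 285.1 236.5] F [-0.3  0.8  7.7] open 59.9
toolx [-0.986  0.166 -0.001] tooly [0.166 0.986 0.   ] z [ 0.001  0.    -1.   ]
[ 0.01122071  0.20905609 -0.18294884]
```

Plateau confirmed (10° more turn, no sinking, low torque). Releasing and lifting straight up.

Emit:
apply_moves([
  [70, [0, 0, -0.4], 0],
  [80, [0, 0, 0], 0],
  [80, [0, 0, 0], 0],
  [80, [0, 0, 0], 0],
  [80, [0, 0, 0], 0],
])

```text
t: 19.52
tool_pos: [0.3833, 0.2851, 0.2362]
orientation: [-0.266, -3.13, 0.0]
force: [0.1, 0.1, 0.9]
opening: 0.0799
```

Emit:
apply_moves([
  [80, [0, 0, -10], 0],
  [80, [0, 0, -20], 0],
  [80, [0, 0, -30], 0],
  [80, [0, 0, -30], 0],
  [80, [0, 0, -30], 0],
])

```text
t: 20.15
tool_pos: [0.3833, 0.2851, 0.3581]
orientation: [0.266, 3.13, 0.001]
force: [0.1, 0.6, 0.2]
opening: 0.08
```

Emit:
apply_moves([
  [80, [-50, 20, -10], 0],
  [80, [-50, 25, 0], 0],
  [80, [-20, 25, 0], 0],
  [80, [0, 0, 0], 0],
  [80, [0, 0, 0], 0],
])

```text
t: 20.78
tool_pos: [0.513, 0.3337, 0.3664]
orientation: [-0.266, -3.13, 0.001]
force: [-0.4, -0.5, -0.7]
opening: 0.0803
```

Run:
```python
from h import *
st();c=viewer.get_calibration('wrist');a=viewer.read_camera('wrist');b=viewer.read_camera('scene');cs=viewer.get_calibration('scene')
print(proj(c,[.3833,.285,.083]),proj(cs,[.3833,.285,.083]),proj(cs,[.3833,.285,.043]))
cv2.imwrite('pics/end.png',np.hstack([cv2.resize(a,(400,300)),cv2.resize(b[140:250,200:347],(400,300))]))
```

```text
t 20.775 q [ 0.493  0.183  1.501 -0.     1.459 -0.908] pos [513.  333.7 366.4] F [-0.4 -0.5 -0.7] open 80.3
toolx [-0.986  0.169  0.   ] tooly [ 0.169  0.986 -0.   ] z [-0.001 -0.    -1.   ]
(np.float64(183.19115177938292), np.float64(50.763925093863264)) (np.float64(290.6368423489516), np.float64(178.97205240612828)) (np.float64(290.8337028819756), np.float64(196.00666884088824))
```

View pics/end.png

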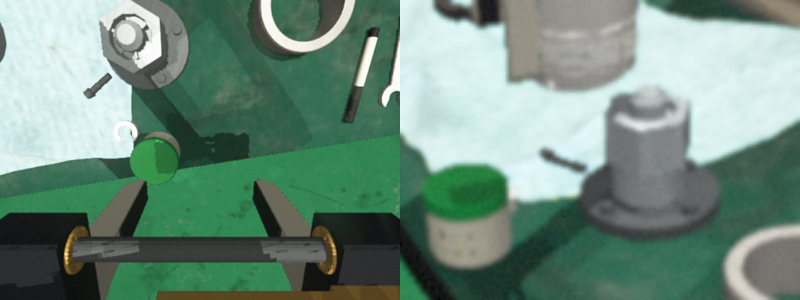

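The nut sits level on the boss with the stud through it (top face at about (650,110) in the right half, matching the predicted home height). Pot and spacer are undisturbed.

```bash
python3 -c "
from h import *
st();print(order.close_job())"
```

```text
t 20.875 q [ 0.493  0.181  1.502 -0.     1.459 -0.908] pos [512.8 333.6 366.7] F [0.7 0.1 0.6] open 80.3
toolx [-0.986  0.169 -0.   ] tooly [ 0.169  0.986 -0.   ] z [ 0. -0. -1.]
the job is handed in; nothing more can be done
None
```

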